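# Pin the plaques in the carrying rack

## Robot

A 6-joint arm with a two-finger parallel gripper is mounted at the origin on the work surface. World frame = base frame: x ahead of the robot, y to its left, z up, the work surface at z = 0. Lengths are in m, angles in rad, forces in N, time in s.
With the tool pointing down it reaches from about 0.275 to 0.725 m from the base axis. Payload 5.6 kg.
Tool frame: the origin (TCP) lies on the centre line of the jaws, within the pads' length; the fingertips stand 19 mm ahead of it and the grasp point (between the pads) is the TCP; z points along the fingers, y is the direction in which the jaws open and shut (so a half turn about z gives the same grasp; the last joint's range is limited). The gripper opens to 85 mm and grips with 20 to 120 N. Pads are 22 mm wide; open, the fingers measure 114 mm over their backs; the gripper's body (76 mm by 85 mm) begins 54 mm behind the grasp point. The pads swing forward as they close: fully open they stand 13 mm farther back than shut.
Start: joints at [1.465, 0.255, 0.108, 0, -1.424, -0.285], TCP at [0.209, 0.509, 0.25] pointing down, gripper open.
Joint ranges: [-2.95, 2.95], [-1.21, 1.97], [-1.09, 1.5], [-2.87, 1.71], [-2.94, -0.07], [-3.05, 3.05]. Speed limits (rad/s): [2.57, 2.57, 3.14, 3.14, 3.14, 3.14].

## Interface

Orientations are given as a unit quaternion [w, x, y, z].
In Python, from cell import * gives the robot as it stands.
- The arm moves only by the tool carry_out, never from a script. Its argument "moves" is a list that holds one entry, the list of rows, each a list of 6 numbers: the shift along the tool's x, y, z in cm, then the turn, a rotation vector about the tool's x, y, z in rad. A call has 1 to 20 rows; each row shifts and turns the commanded pose from where the row before left it, along the tool's axes as they then stand; what a row does not reach is not made up. A row lasts 1/8 s, in which the tool goes at most 62.5 mm and 10.7 degrees, less where a joint would pass 70% of its speed; a pose out of reach is approached as far as the arm can. A call is refused whole if a number of a shift passes 6.25 or a number of a turn 0.188, either way. A call with a gripper value outside its range is refused whole. "fingers" is the gripper's target within -1 to 1 (shut at 1, half-way at 0, fully open at -1), set as the call begins (left out, the last holds). The fingers move at their own pace and stop on an object; "force" is the grip in N (left out, the last holds). Time passes only in rows, so rows that do not move let the fingers close. It gives the time, the measured TCP pose, the force and the opening at its end, in the units of the state.
- get_obs(): the state, without advancing time (a new reading comes with each control period).
- camera(name): name is "side" or "top" or "wrist"; returns (picture, depth): 400x640x3 uint8, blue, green, red; 400x640 float32, m along the optical axis (not along the pixel's ray), 0 where there is no reading.
- get_calibration(name): a dict with "fovy" (degrees; the focal length in pixels is half the picture's height over the tangent of half this angle, whatever the lens; pixels are square), "cx", "cy" (the principal point, pixels), "k1" (the pictures are not rectified: a ray, as slopes to the right and down, at radius r is drawn at 1 + k1 r^2 times it, then the intrinsics apply), "camera_from_world" (4x4, takes a point from world to camera coordinates). Camera axes: x right, y down, z forward; pixel columns grow to the right and rows downward; lengths in m; the calibration is good to about 2 mm. A picture is of the moment at which its call begins: read the wrist's pose just before it. get_calibration takes no time and is no camera call; for the wrist camera it gives the pose at the moment of the call.
- job_done(): hands the job in, once; it reports no verdict.
The state is a dict: "clock": time; "joint_pos": joint angles; "qd": joint speeds; "tau": joint torques, N m; "tcp_pos": TCP position; "tcp_rot": TCP orientation; "force": force on the tool from outside, world axes, zero at the start; "ft_torque": the same for the moment, N m; "gripper_width": finger opening in m.
Only numpy, scipy, OpenCV 4.12 (cv2) and the standard library are available. Lean on these libraries where they do the work, as an engineer would, in place of code of your own. Each camera call takes 0.05 s, during which the arm holds its last target.

## Task

Secure the stone plaques in the leaning carrying rack: take the steel retaining bar out of the wooden tool block and thread it, tip first, down through the hole in the rack's top arm and on through both holes of the foot channel until its collar sits on the arm, lowering it all the way in rather than letting it drop. Then swing the slotted keeper fully shut over the collar, and leave the other tools where they are.

Things in the scene. Friction and masses are not known exactly. Their poses are not given: they have to be found in the camera images.
- bar_center (a point): Steel retaining bar, 200 mm long, about 0.3 kg, standing tip down in the wooden block. From the tip up: shaft 14 mm in diameter, 142 mm long (last 8 mm tapered); collar 34 mm in diameter, 8 mm thick; handle 18 mm in diameter, 50 mm long. This point is on its axis 100 mm above the tip: collar underside 42 mm, handle middle 75 mm above it. z runs from tip to handle.
- top_hole (a point): Centre of the hole in the rack's top arm, at the arm's upper face. z is the common axis of the three holes, pointing up out of them, 30 degrees from vertical; x points out of the plaques' face; y is level, along their width. The arm is 8 mm thick, 48 mm along x, from y -66 to +40 mm. With the collar seated here, bar_center lies 42 mm below this point along z.
- foot_hole (a point): Centre of the upper of the foot channel's two holes, at the upper face of its top flange, 109 mm down the axis from top_hole; same axes. The flanges are 6 mm thick; the lower one, with the third hole, has its upper face 22 mm farther down. The seated bar's tip stands 5 mm out below it.
- keeper (a joint): Swing angle (rad) of the slotted flat steel keeper on the top arm: 0 = fully shut against its stop, its slot round the bar's handle just above the collar; 1.5 = wide open. It starts open, 1.05 to 1.4, and stays where it is left (light friction, about 1 N at the tab). It can pass over the collar only when that is seated.
- keeper_tab (a point): Middle of the keeper's push tab: a round pin 12 mm in diameter, 28 mm long, parallel to the hole axis, on the keeper's free end, 84 mm from the pivot. This point is 14 mm above the keeper's flat, 28 mm above the arm's upper face. Shut, it lies at x +6, y +34, z +28 mm in the axes of top_hole; opening swings it towards +x.
- keeper_pivot (a point): Point on the keeper's pivot axis, at x 0, y -50, z +12 mm in the axes of top_hole; same axes as top_hole, and the keeper turns about z. The keeper's flat is 4 mm thick and its upper face is 14 mm above the arm. The open keeper's tab is the rack's highest part, up to 235 mm above the bench.
- block: Fixed wooden tool block 70 x 200 x 60 mm high, origin under its centre, length along its y. Two holes, 15.6 mm wide and 50 mm deep (floor 10 mm above the bench), at y -55 and +55 mm: the bar stands in one, the chisel in the other.
- chisel_center (a point): Stone chisel standing in the other hole of the block, shank down, with a 36 mm wide flat blade on top; 175 mm long, this point half-way up; it reaches 185 mm above the bench. Leave it.
- grinder_mid (a point): Angle grinder with a 100 mm disc lying at the left of the bench, 260 mm long, 80 mm high. Leave it.
- mallet_mid (a point): Round wooden stone mallet standing on its head, 92 mm across, 200 mm high, at the right of the bench. Leave it.
- tin_mid (a point): Closed metal tin 86 mm across, 100 mm high, on the far part of the bench. Leave it.
- rack: Fixed leaning carrying rack of grey-painted steel, 240 mm wide, with two black stone plaques (220 x 94 mm) that lean 30 degrees from upright, their tops towards the robot at yaw 0. Origin on the bench, 155 mm straight below top_hole. Three holes in one line take the bar: one in the top arm, two in the foot channel; each is 18 mm wide with a 3 mm chamfer (2 mm play round the shaft).
- bar: The same retaining bar; origin at the centre of its tip's end face, z along it towards the handle.

How it is judged:
By the outcome, as a careful person would: the job done as asked, in the order asked, and still so for the second after the job is handed in, with the robot touching nothing.
It also fails if it takes over 58 s, if anything falls off the work surface, if the arm or the gripper's body presses on something with over 40 N, if the wrist force passes 120 N, or if a joint passes its speed limit or range.

## Working session

There is one attempt and no reset: what is moved stays moved. The work goes in short steps, Python scripts to look and compute and a tool call to move; the robot and the scene stay as the last step left them, time stands still between calls to the robot, and variables do not carry over. Pictures are saved under pics/ and viewed, and the job is handed in when it is done.

Besides the shell and the picture viewer there is one more tool, called after "Request:" by a JSON object that holds its "method" and its "body". carry_out: Moves the arm, as the interface text tells. Its arguments: {"type":"object","properties":{"moves":{"type":"array","items":{"type":"array","items":{"type":"array","items":{"type":"number"}}}},"fingers":{"type":"number"},"force":{"type":"number"}},"required":["moves"]}

```bash
ls; mkdir -p pics
python3 - <<'E'
from cell import *
import cv2,numpy as np
o=get_obs();print({k:np.round(v,3) for k,v in o.items()})
for n in("side","top","wrist"):
    c=get_calibration(n);print(n,{k:np.round(v,3).tolist() for k,v in c.items()})
    p,d=camera(n);cv2.imwrite(f"pics/{n}0.png",p);np.savez(f"pics/{n}0.npz",p=p,d=d,**c)
E
```

```text
pics
{'clock': np.float64(0.0), 'joint_pos': array([ 1.465,  0.256,  0.107, -0.   , -1.424, -0.285]), 'qd': array([-0.002,  0.001,  0.001, -0.   , -0.001, -0.001]), 'tau': array([-1.0000e-03, -3.8663e+01,  2.3794e+01,  5.3650e+00, -6.0000e-03,
       -0.0000e+00]), 'tcp_pos': array([0.209, 0.508, 0.249]), 'tcp_rot': array([ 0.001,  0.981, -0.194, -0.   ]), 'force': array([-0.327, -0.531,  1.859]), 'ft_torque': array([ 0.018,  0.031, -0.043]), 'gripper_width': np.float64(0.085)}
side {'fovy': 56.329, 'cx': 316.666, 'cy': 194.546, 'k1': -0.015, 'camera_from_world': [[0.937, -0.35, 0.001, -0.599], [-0.177, -0.477, -0.861, 0.213], [0.302, 0.806, -0.509, 0.955], [0.0, 0.0, 0.0, 1.0]]}
top {'fovy': 48.463, 'cx': 320.214, 'cy': 199.176, 'k1': -0.018, 'camera_from_world': [[-0.001, -1.0, 0.014, -0.015], [-0.996, -0.0, -0.091, 0.648], [0.091, -0.014, -0.996, 1.659], [0.0, 0.0, 0.0, 1.0]]}
wrist {'fovy': 58.299, 'cx': 318.247, 'cy': 193.006, 'k1': 0.017, 'camera_from_world': [[-0.382, -0.924, 0.003, 0.548], [-0.888, 0.367, 0.278, -0.037], [-0.258, 0.104, -0.961, 0.379], [0.0, 0.0, 0.0, 1.0]]}
```

View pics/side0.png

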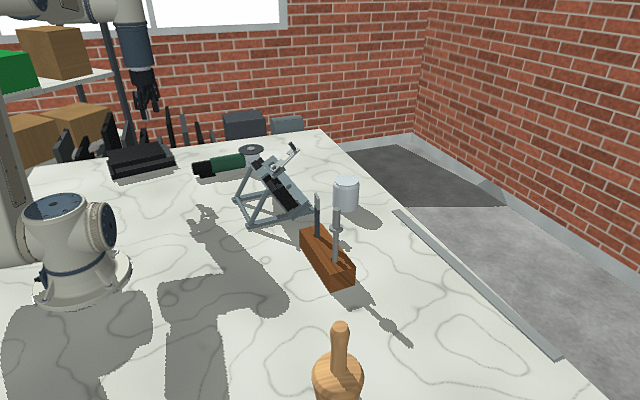

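View pics/top0.png

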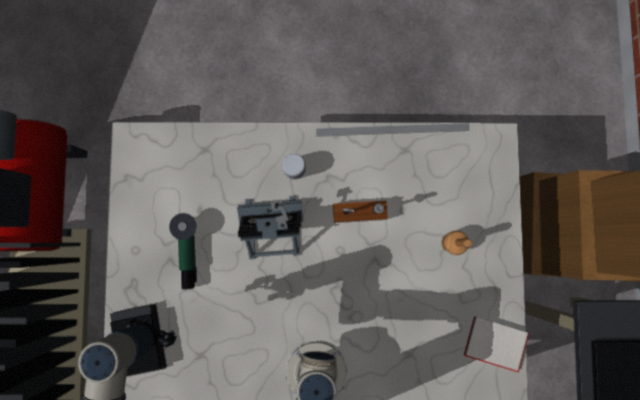

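View pics/wrist0.png

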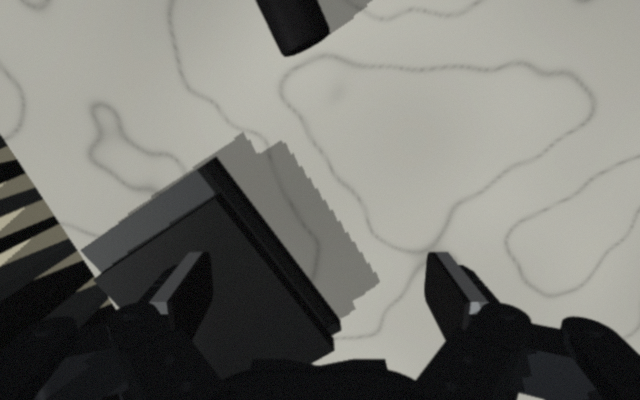

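The side view shows the rack at about (270,190), with the bar (336,230) and chisel (317,215) standing in the block. In the top view the rack is at (270,222) and the block at (360,211), with the collar at about (379,209). Next I'll get coarse positions.

```bash
cat > h.py <<'E'
import numpy as np,cv2
from scipy.spatial.transform import Rotation as R
def load(n):
    return np.load(f"pics/{n}.npz")
def ray(c,u,v):
    f=200/np.tan(np.radians(float(c['fovy']))/2)
    x=(u-float(c['cx']))/f;y=(v-float(c['cy']))/f
    a,b=x,y
    for _ in range(20):
        s=1+float(c['k1'])*(a*a+b*b);a,b=x/s,y/s
    T=np.linalg.inv(c['camera_from_world'])
    return T[:3,3],T[:3,:3]@np.array([a,b,1.])
def onz(c,u,v,z):
    o,d=ray(c,u,v);return o+d*(z-o[2])/d[2]
def pt(c,u,v,depth):
    o,d=ray(c,u,v);return o+d*depth
def proj(c,P):
    T=c['camera_from_world'];f=200/np.tan(np.radians(float(c['fovy']))/2)
    p=T[:3,:3]@np.asarray(P)+T[:3,3];a=p[:2]/p[2];a=a*(1+float(c['k1'])*(a@a))
    return np.array([float(c['cx']),float(c['cy'])])+f*a
def tri(*rs):
    A=np.zeros((3,3));b=np.zeros(3)
    for o,d in rs:
        d=d/np.linalg.norm(d);M=np.eye(3)-np.outer(d,d);A+=M;b+=M@o
    p=np.linalg.solve(A,b)
    return p,[np.linalg.norm(np.cross(p-o,d/np.linalg.norm(d))) for o,d in rs]
def q2r(q): return R.from_quat([q[1],q[2],q[3],q[0]])
def snap(n,tag):
    from cell import camera,get_calibration
    c=get_calibration(n);p,d=camera(n);np.savez(f"pics/{tag}.npz",p=p,d=d,**c);cv2.imwrite(f"pics/{tag}.png",p)
E
python3 - <<'E'
from h import *
t=load('top0');s=load('side0')
cv2.imwrite('pics/tc.png',cv2.resize(t['p'][180:270,220:410],None,fx=4,fy=4,interpolation=cv2.INTER_CUBIC))
cv2.imwrite('pics/sc.png',cv2.resize(s['p'][130:300,220:370],None,fx=3.5,fy=3.5,interpolation=cv2.INTER_CUBIC))
for u,v in [(379,209),(379,212),(345,211),(270,225),(283,217),(293,164)]:
    print(u,v,t['d'][v,u],pt(t,u,v,t['d'][v,u]).round(3))
E
```

```text
379 209 1.5212483 [ 0.599 -0.214  0.196]
379 212 1.5586324 [ 0.591 -0.22   0.157]
345 211 1.5628817 [ 0.595 -0.101  0.152]
270 225 1.5676526 [0.546 0.163 0.139]
283 217 1.5264926 [0.572 0.115 0.183]
293 164 1.6322926 [0.771 0.085 0.096]
```

View pics/tc.png

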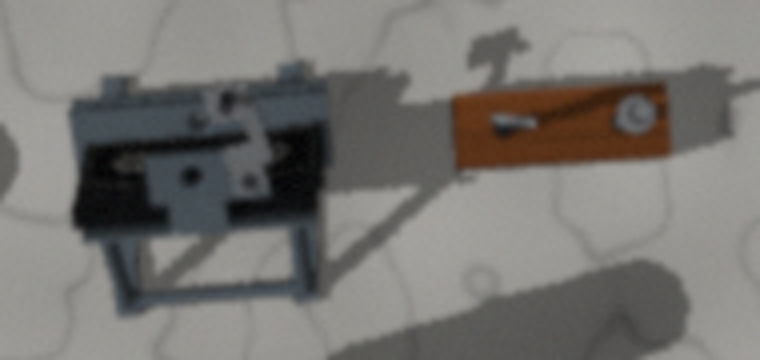

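View pics/sc.png

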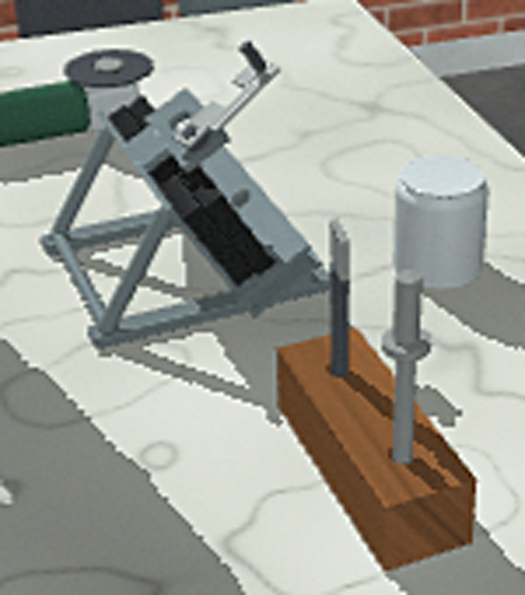

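Run:
```python
from h import *
from cell import get_obs
w=load('wrist0');t=load('top0');s=load('side0')
T=np.linalg.inv(w['camera_from_world']);o=get_obs();r=q2r(o['tcp_rot'])
print('R',r.as_matrix().round(3));print('cam in tool',r.inv().apply(T[:3,3]-o['tcp_pos']).round(3));print((r.inv().as_matrix()@T[:3,:3]).round(3))
# coarse rack points
for n,u,v,z in [('hole',268,224.3,.155),('pivot',282.7,225.5,.167),('foot',269.5,210,.06),('tab',277,205,.235)]:
    print(n,onz(t,u,v,z).round(3))
P=[onz(t,240,255.8-48+0,0)]
# block corners from crop
for u,v in [(455,95),(669,84),(669,155),(456,168)]:
    print(onz(t,220+u/4,180+v/4,.06).round(3))
# foot rail far corners
for u,v in [(75,106),(328,96)]: print('rackfar',onz(t,220+u/4,180+v/4,.05).round(3))
for u,v in [(118,312),(322,295)]: print('racknear',onz(t,220+u/4,180+v/4,.01).round(3))
```

```text
R [[ 0.925 -0.381 -0.   ]
 [-0.381 -0.925 -0.001]
 [ 0.     0.001 -1.   ]]
cam in tool [ 0.071  0.001 -0.123]
[[-0.001 -0.961 -0.278]
 [ 1.    -0.001  0.001]
 [-0.001 -0.278  0.961]]
hole [0.548 0.169 0.155]
pivot [0.544 0.117 0.167]
foot [0.605 0.174 0.06 ]
tab [0.61  0.131 0.235]
[ 0.628 -0.065  0.06 ]
[ 0.638 -0.266  0.06 ]
[ 0.572 -0.265  0.06 ]
[ 0.56  -0.066  0.06 ]
rackfar [0.618 0.29  0.05 ]
rackfar [0.628 0.053 0.05 ]
racknear [0.426 0.253 0.01 ]
racknear [0.441 0.06  0.01 ]
```

Request:
{"method": "carry_out", "body": {"moves": [[[0,0,-2,0,0,-0.15],[0,0,-2,0,0,-0.15],[0,0,-2,0,0,-0.15],[2.65,3.1,-0.7,0,0,0],[2.65,3.1,-0.7,0,0,0],[2.65,3.1,-0.7,0,0,0],[2.65,3.1,-0.7,0,0,0],[2.65,3.1,-0.7,0,0,0],[2.65,3.1,-0.7,0,0,0],[2.65,3.1,-0.7,0,0,0],[2.65,3.1,-0.7,0,0,0],[2.65,3.1,-0.7,0,0,0],[2.65,3.1,-0.7,0,0,0],[2.65,3.1,-0.7,0,0,0],[2.65,3.1,-0.7,0,0,0],[0,0,0,0,0,0],[0,0,0,0,0,0]]]}}

```text
clock: 2.28
tcp_pos: [0.5488, 0.1561, 0.3938]
tcp_rot: [0.0, 1.0, 0.029, -0.0]
force: [-0.4, 0.4, -0.1]
gripper_width: 0.0855
```

Run:
```python
from h import *
from cell import *
print({k:np.round(v,3).tolist() for k,v in get_obs().items()})
snap('wrist','w1')
```

```text
{'clock': 2.275, 'joint_pos': [0.551, 0.312, 0.547, -0.0, -1.806, 1.079], 'qd': [0.018, -0.014, -0.007, 0.002, 0.001, 0.0], 'tau': [-0.747, -41.003, 23.494, 5.318, -0.006, 0.016], 'tcp_pos': [0.549, 0.156, 0.394], 'tcp_rot': [0.0, 1.0, 0.029, -0.0], 'force': [-0.431, 0.435, -0.139], 'ft_torque': [0.043, -0.003, -0.04], 'gripper_width': 0.085}
```

View pics/w1.png

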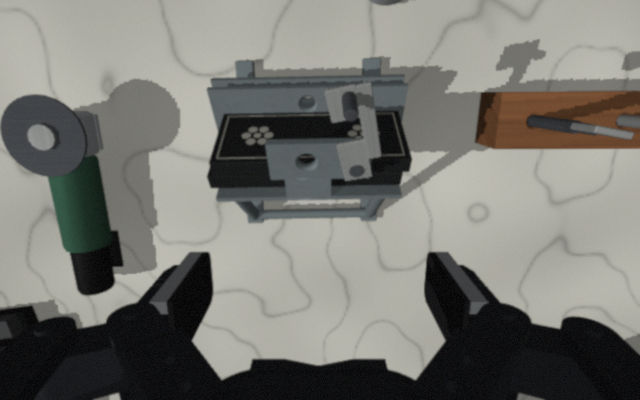

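The wrist view shows the top hole at (306,162), foot hole at (307,102), pivot at (357,171) and tab top at about (350,103). I'll refine those using the depth image.

Run:
```python
from h import *
w=load('w1');d=w['d'];p=w['p']
cv2.imwrite('pics/w1c.png',cv2.resize(p[50:225,200:420],None,fx=3.6,fy=3.3,interpolation=cv2.INTER_CUBIC))
# arm plane
m=[]
for v in range(146,176):
  for u in range(276,334):
    if (u-306)**2+(v-162)**2>18**2 and d[v,u]>0: m.append(pt(w,u,v,d[v,u]))
m=np.array(m)
for _ in range(4):
    c=m.mean(0);n=np.linalg.svd(m-c)[2][2];e=(m-c)@n;m=m[abs(e)<max(.002,1.5*e.std())]
n*=np.sign(n[2]);print('n',n.round(4),'tilt',np.degrees(np.arccos(n[2])),'az',np.degrees(np.arctan2(n[1],n[0])),'std',e.std(),len(m))
g=cv2.cvtColor(p,cv2.COLOR_BGR2GRAY)
def dark(u,v,th,rad=16):
    M=np.zeros_like(g);cv2.circle(M,(u,v),rad,255,-1)
    b=((g<th)&(M>0)).astype(np.uint8)
    k,l,st,ce=cv2.connectedComponentsWithStats(b)
    i=1+np.argmax(st[1:,4]);cs,_=cv2.findContours((l==i).astype(np.uint8),0,1)
    return ce[i],st[i],cv2.fitEllipse(cs[0])
print(g[155:170,294:320]);print(g[95:110,295:320])
o,r=ray(w,306,162);print('hole',o+r*((c-o)@n)/(r@n))
```

```text
n [-0.4821 -0.0315  0.8756] tilt 28.889725577119393 az -176.2570513922229 std 0.0006130020906661437 809
[[ 93  97  95  91  85  74  66  56  47  45  42  40  39  41  41  47  50  60
   72  81  88  95  92  95  94  95]
 [ 93  95  91  79  70  62  64  63  60  61  65  60  59  54  55  56  56  61
   63  71  83  88  91  91  94  97]
 [ 94  94  82  65  50  50  58  62  61  60  60  59  55  50  48  53  49  48
   49  54  66  81  94  96  95  96]
 [ 92  87  71  55  43  34  31  38  36  32  36  35  33  28  30  28  26  27
   31  35  50  74  94  97  95  93]
 [ 93  80  64  49  43  30  23  18  17  21  15  23  19  18  16  20  12  16
   16  25  49  81  98 101  95  94]
 [ 90  76  60  53  42  37  26  22  16  22  23  22  17  12  17  16  15  20
   25  41  64  90 103 103  98  95]
 [ 89  74  61  55  50  46  39  29  26  23  16  21  17  22  19  23  21  30
   45  61  83  97 107 106 101  95]
 [ 89  72  58  52  53  52  49  41  37  28  23  22  23  22  27  26  39  52
   67  79  93 104 110 109  99  90]
 [ 89  78  63  58  56  56  54  50  47  45  40  40  36  42  45  54  62  73
   87  95 105 108 111 109  98  93]
 [ 94  85  67  
[... 1555 characters left out ...]
  66  78  99 106 104  98  98]
 [ 94  98  92  79  62  55  55  60  61  60  61  60  62  60  61  60  61  60
   69  88 105 112 103  94  96]
 [ 96  93  94  79  67  61  60  60  59  60  61  62  60  59  60  60  65  68
   82 100 111 111 102  94  96]
 [ 97  96  94  87  72  66  63  64  60  60  62  61  63  64  61  63  74  83
   97 111 118 110 103  97  98]
 [ 96  97  96  92  81  72  69  64  68  65  64  65  66  69  72  77  86  98
  111 120 117 110  95  96  98]
 [ 98  98  97  97  90  78  72  72  72  72  76  75  79  81  89  94 102 110
  117 120 116 106  94  98  98]
 [ 97  97  99  98  95  90  81  80  80  81  89  90  92  97 101 105 111 115
  116 117 109 101  97  98  96]]
hole [0.54645921 0.1673718  0.15458127]
```

View pics/w1c.png

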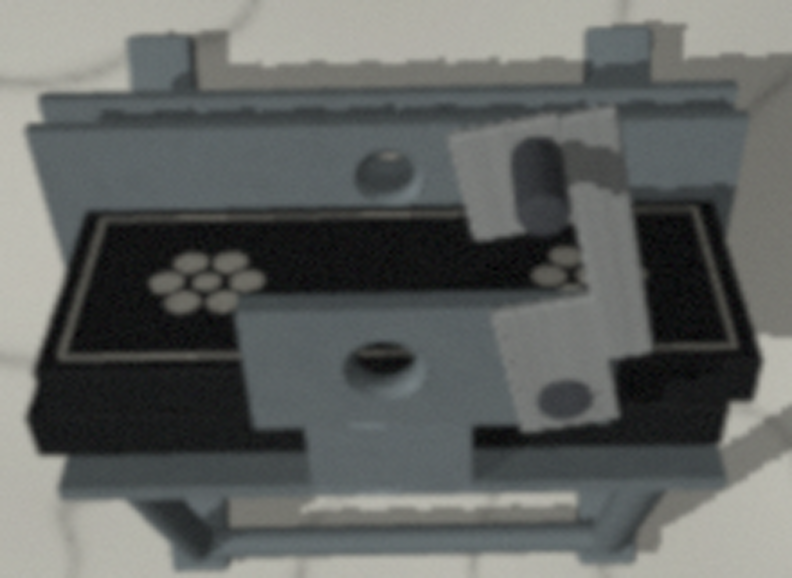

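Run:
```python
from h import *
w=load('w1')
t=onz(w,306.9,161.15,.155);f=onz(w,307.7,102.95,.155-.109*np.cos(np.pi/6))
print(t,f,'len',np.linalg.norm(t-f),'expect horiz .0545; az',np.degrees(np.arctan2(*(f-t)[[1,0]])), (f-t)[:2])
# channel flange edges (crop px): top-left,top-right of arm, rear edges of top flange
def U(x,y): return (x+.5)/3.6-.5+200,(y+.5)/3.3-.5+50
for a,b,z in [((40,100),(735,88),.055),((62,490),(722,485),.0),((92,212),(700,204),.1),((62,358),(738,350),.14)]:
    A=onz(w,*U(*a),z);B=onz(w,*U(*b),z);q=A-B;print(A,B,np.linalg.norm(q),'yaw',np.degrees(np.arctan2(-q[0],q[1])))
print('pivot',onz(w,*U(566,398),.155+.02))
print('tabtop',onz(w,*U(543,213),.235))
for x,y in [(566,398),(543,213),(543,213+8)]:
    u,v=U(x,y);print(pt(w,u,v,w['d'][int(round(v)),int(round(u))]))
```

```text
[0.54747994 0.16648494 0.155     ] [0.60158821 0.17094007 0.06060323] len 0.10889583739226223 expect horiz .0545; az 4.70696624310172 [0.05410827 0.00445513]
[0.62157141 0.29095088 0.055     ] [0.6395632  0.05533046 0.055     ] 0.23630633890902425 yaw 4.366585724100678
[0.45242119 0.30203063 0.        ] [0.47071688 0.02676846 0.        ] 0.275869525871917 yaw 3.8026520841690448
[0.58555178 0.26283392 0.1       ] [0.5993647  0.07166304 0.1       ] 0.19166924827700285 yaw 4.132686232143904
[0.54217709 0.26243571 0.14      ] [0.55631984 0.0634939  0.14      ] 0.19944387754028794 yaw 4.066310529541661
pivot [0.54525451 0.11702817 0.175     ]
tabtop [0.60186037 0.1332474  0.235     ]
[0.54383455 0.11621668 0.16843705]
[0.60176899 0.13311031 0.23351678]
[0.59973248 0.13267308 0.23046466]
```

The measurements agree: the holes are 108.9 mm apart (109 given), the tilt is 30° and the rack yaw is about 4.1°. Next I'll go towards the bar, with a stop half-way for a second view of the rack.

Request:
{"method": "carry_out", "body": {"moves": [[[0.15,4.2,0,0,0,-0.014],[0.15,4.2,0,0,0,0],[0.15,4.2,0.3,0,0,0],[0,0,0,0,0,0],[0,0,0,0,0,0]]]}}

```text
clock: 2.95
tcp_pos: [0.5617, 0.0314, 0.3914]
tcp_rot: [-0.0, 0.999, 0.037, 0.0]
force: [-1.1, -0.1, 0.2]
gripper_width: 0.0852
```

Run:
```python
from h import *
snap('wrist','w2')
```

Request:
{"method": "carry_out", "body": {"moves": [[[0.15,4.2,0.4,0,0,0],[0.15,4.2,0.5,0,0,0],[0.15,4.2,0.5,0,0,0],[0.15,4.2,0.5,0,0,0],[0.15,4.2,0.5,0,0,0],[0.15,4,0.5,0,0,0],[0,0,0,0,0,0],[0,0,0,0,0,0]]]}}

```text
clock: 4.0
tcp_pos: [0.5897, -0.217, 0.3622]
tcp_rot: [-0.0, 0.999, 0.037, -0.0]
force: [-0.2, 0.4, -0.1]
gripper_width: 0.0855
```

Run:
```python
from h import *
snap('wrist','w3')
p=load('w2')['p'];q=load('w3')['p']
cv2.imwrite('pics/w2v.png',p)
```

```text
(no output)
```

View pics/w2.png

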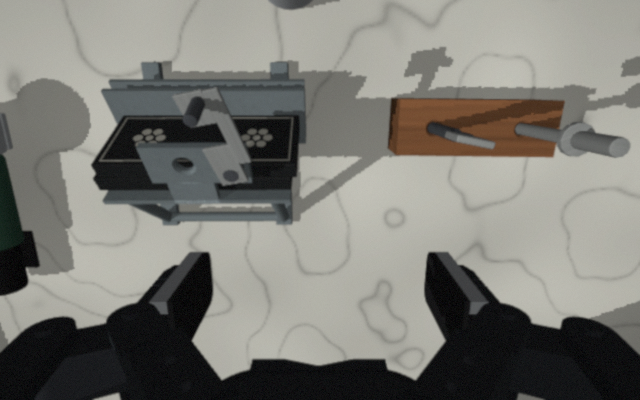

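View pics/w3.png

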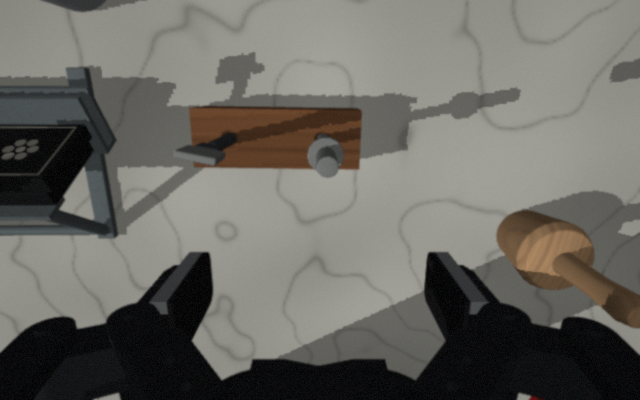

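In w3 the bar's top end is at about (326,165) with the collar at (324,155). In w2 the bar top is at about (619,146) and the top hole at (183,163). I'll zoom in on both.

Run:
```python
from h import *
p=load('w2')['p'];q=load('w3')['p']
a=cv2.resize(q[125:185,295:355],None,fx=6.5,fy=6.5,interpolation=cv2.INTER_CUBIC)
b=cv2.resize(p[135:195,135:195],None,fx=6.5,fy=6.5,interpolation=cv2.INTER_CUBIC)
cv2.imwrite('pics/z1.png',np.hstack([a,b]))
a=cv2.resize(p[115:165,510:635],None,fx=6,fy=6,interpolation=cv2.INTER_CUBIC);cv2.imwrite('pics/z2.png',a)
```

```text
(no output)
```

View pics/z1.png

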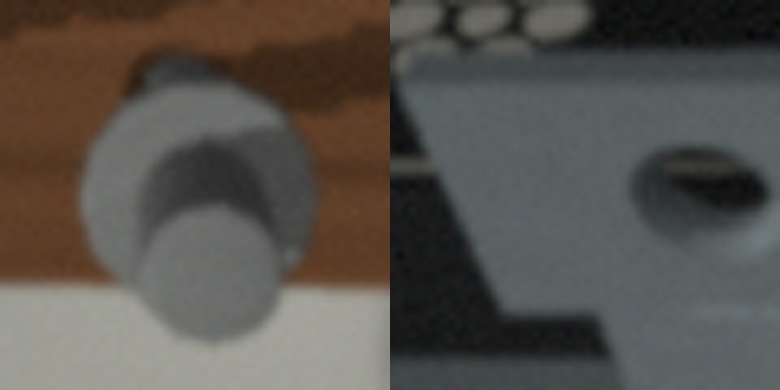

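View pics/z2.png

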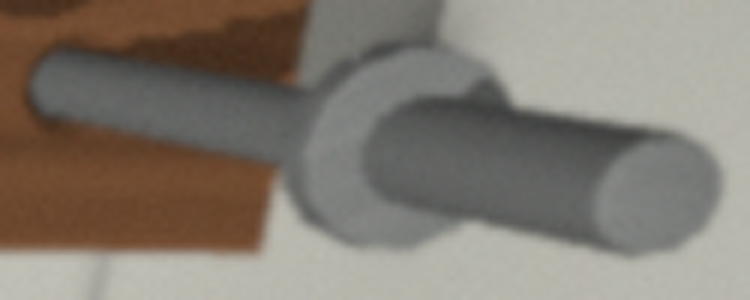

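Run:
```python
from h import *
w1,w2,w3=load('w1'),load('w2'),load('w3')
print('bartop w3',onz(w3,326.8,166.6,.21),'w2',onz(w2,619.2,146.7,.21),tri(ray(w3,326.8,166.6),ray(w2,619.2,146.7)))
print('collar w3',onz(w3,325.2,153.8,.160))
print('hole w2',onz(w2,182.7,165,.155),tri(ray(w1,306.9,161.15),ray(w2,182.7,165)))
from cell import get_obs
print(get_obs()['tcp_pos'])
for z in (.02,.06): print(z)
```

```text
bartop w3 [ 0.60228886 -0.22383286  0.21      ] w2 [ 0.60298468 -0.22093021  0.21      ] (array([ 0.60213971, -0.22388785,  0.20668829]), [np.float64(0.0005370276230759534), np.float64(0.0005370276230759367)])
collar w3 [ 0.60363156 -0.22343134  0.16      ]
hole w2 [0.54759405 0.16767558 0.155     ] (array([0.54826863, 0.16642916, 0.1583836 ]), [np.float64(0.00011623399777463688), np.float64(0.00011623399777475497)])
[ 0.58965994 -0.21672212  0.36262945]
0.02
0.06
```

Request:
{"method": "carry_out", "body": {"moves": [[[0.6,0.4,2.5,0,0,0],[0.6,0.4,3.5,0,0,0],[0,0,3.5,0,0,0],[0,0,3.5,0,0,0],[0,0,2.5,0,0,0],[0,0,1.8,0,0,0],[0,0,0,0,0,0],[0,0,0,0,0,0]]]}}

```text
clock: 5.05
tcp_pos: [0.6026, -0.2246, 0.1908]
tcp_rot: [0.0, 0.999, 0.037, 0.001]
force: [0.3, 0.5, 1.1]
gripper_width: 0.0856
```

Run:
```python
from h import *
snap('wrist','w4')
```

```text
(no output)
```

View pics/w4.png

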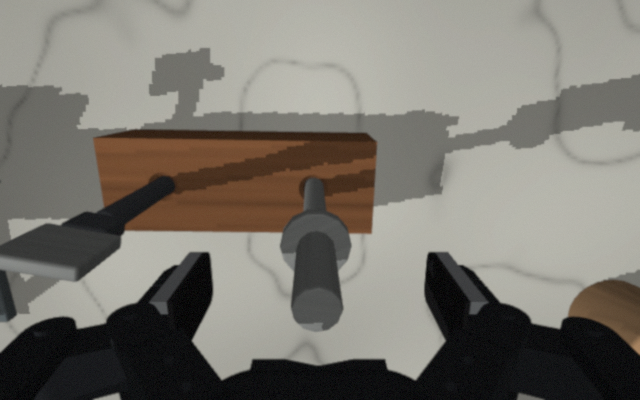

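The bar's handle (317,300) stands midway between the fingers (centre 318). I'll close on it.

Request:
{"method": "carry_out", "body": {"moves": [[[0,0,0,0,0,0],[0,0,0,0,0,0],[0,0,0,0,0,0],[0,0,0,0,0,0],[0,0,0,0,0,0],[0,0,0,0,0,0],[0,0,0,0,0,0],[0,0,0,0,0,0]]], "fingers": 1, "force": 90}}

```text
clock: 6.1
tcp_pos: [0.602, -0.2242, 0.1895]
tcp_rot: [-0.001, 0.999, 0.037, 0.0]
force: [-1.2, 5.0, 3.8]
gripper_width: 0.016
```

Run:
```python
from h import *
snap('wrist','w5')
w=load('w5');p=w['p']
print('from w4',onz(load('w4'),317,312,.21))
cv2.imwrite('pics/w5c.png',cv2.resize(p[120:340,200:440],None,fx=3,fy=2.7))
```

```text
from w4 [ 0.60150065 -0.22521947  0.21      ]
```

View pics/w5c.png

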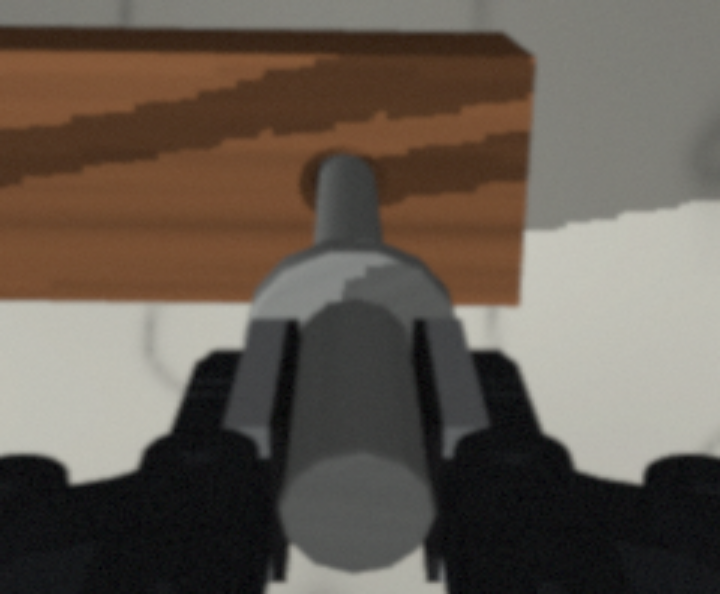

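Request:
{"method": "carry_out", "body": {"moves": [[[0,0,-0.5,0,0,0],[0,0,-1,0,0,0],[0,0,-2,0,0,0],[0,0,-2.5,0,0,0],[0,0,-3,0,0,0],[0,0,-3,0,0,0],[0,0,-3,0,0,0],[0,0,-2,0,0,0],[0,0,-1,0,0,0],[0,0,0,0,0,0]]]}}

```text
clock: 7.4
tcp_pos: [0.6019, -0.2257, 0.3697]
tcp_rot: [0.0, 0.999, 0.036, 0.0]
force: [0.3, 0.6, -3.5]
gripper_width: 0.016
```

Run:
```python
from h import *
from cell import *
snap('wrist','w6')
w=load('w6');p=w['p'];o=get_obs();print(o['gripper_width'],o['tcp_pos'])
print('w5 top',onz(load('w5'),318.6,309.2,.21))
cv2.imwrite('pics/w6c.png',cv2.resize(p[120:340,200:440],None,fx=3,fy=2.7))
```

```text
0.01640180975035218 [ 0.60178316 -0.22541387  0.36872273]
w5 top [ 0.60290123 -0.22522081  0.21      ]
```

View pics/w6c.png

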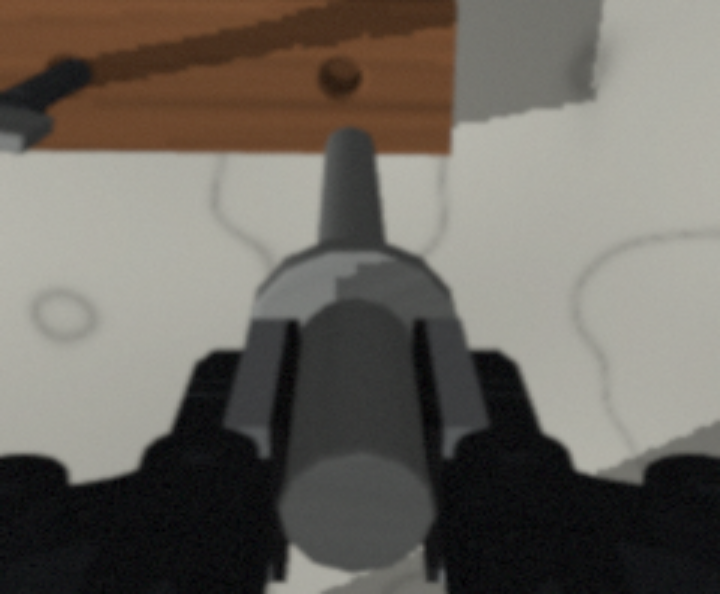

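Run:
```python
from h import *
from cell import *
w=load('w6');o=get_obs();r=q2r(o['tcp_rot'])
for z in (-.0205,.0295,.0375,.1715,.1795):
    u=proj(w,o['tcp_pos']+r.apply([0,0,z]));ux=proj(w,o['tcp_pos']+r.apply([0.007,0,z]));print(z,((u-[200,120]+.5)*[3,2.7]).round(1),((ux-[200,120]+.5)*[3,2.7]).round(1))
```

```text
-0.0205 [345.1 514.3] [344.9 463.7]
0.0295 [347.8 343. ] [347.7 305.2]
0.0375 [348.1 324.3] [348. 288.]
0.1715 [350.8 152.6] [350.7 130.7]
0.1795 [350.9 146.9] [350.8 125.5]
```

Request:
{"method": "carry_out", "body": {"moves": [[[-1.5,-0.5,-1,0,0,0],[-2,-2,-1,0,0,0],[-2,-3.5,-1,0,0,0],[-2,-4,-1,0,0,0],[-2,-4.5,0,0,0,0],[-2,-4.5,0,0,0,0],[-1.5,-4.5,0,0,0,0],[0,-4.5,0,0,0,0],[0,-4.5,0,0,0,0],[0,-4,0,0,0,0],[0,-2.5,0,0,0,0],[0,0,0,0,0.131,0],[0,0,0,0,0.131,0],[0,0,0,0,0.131,0],[0,0,0,0,0.131,0],[0,0,0,0,0,0],[0,0,0,0,0,0]]]}}

```text
clock: 9.57
tcp_pos: [0.4435, 0.1541, 0.4104]
tcp_rot: [-0.01, 0.965, 0.035, 0.259]
force: [0.1, -0.6, -2.7]
gripper_width: 0.0161
```

```bash
cat >> h.py <<'E'
HOLE=np.array([.5475,.1667,.155]);YAW=np.radians(4.2)
RR=(R.from_euler('z',YAW)*R.from_euler('y',-np.pi/6))  # columns rack x,y,z
def rel(o,off=np.array([0,0,0])):
    r=q2r(o['tcp_rot']);tip=o['tcp_pos']+r.apply([0,0,.1795])
    print('tip in rack axes mm',(RR.inv().apply(tip-HOLE)*1e3).round(2))
    # tool target: x=rack x, z=-rack z, y=-rack y
    Rt=RR.as_matrix()@np.diag([1,-1,-1]);e=(r.inv()*R.from_matrix(Rt)).as_rotvec()
    print('turn to align (tool)',e.round(4),'shift (cm, tool, tip->hole)',(r.inv().apply(HOLE-tip)*100).round(2))
E
python3 - <<'E'
from h import *
from cell import *
o=get_obs();print(o['tcp_pos'],o['joint_pos'].round(2),o['force'].round(1),o['gripper_width']);rel(o)
E
```

```text
[0.44350187 0.15413376 0.41041288] [ 0.96 -0.25 -0.27  0.42 -1.23  0.61] [ 0.1 -0.6 -2.7] 0.016116170265944384
tip in rack axes mm [37.21 -4.66 94.01]
turn to align (tool) [-0.0014 -0.0007 -0.0006] shift (cm, tool, tip->hole) [-3.73 -0.45  9.4 ]
```

Request:
{"method": "carry_out", "body": {"moves": [[[-1,-0.1,1,0,0,0],[-1.35,-0.2,2,0,0,0],[-1.35,-0.15,2,0,0,0],[0,0,1.5,0,0,0],[0,0,0.9,0,0,0],[0,0,0,0,0,0],[0,0,0,0,0,0]]]}}

```text
clock: 10.45
tcp_pos: [0.4488, 0.1594, 0.3277]
tcp_rot: [-0.01, 0.965, 0.035, 0.259]
force: [-1.0, 0.5, -3.3]
gripper_width: 0.0161
```

Run:
```python
from h import *
from cell import *
o=get_obs();print(o['tcp_pos'],o['force'].round(1));rel(o)
snap('wrist','w7');snap('side','s7')
p=load('w7')['p'];q=load('s7')['p']
cv2.imwrite('pics/w7c.png',cv2.resize(p[40:340,180:460],None,fx=2.8,fy=2))
cv2.imwrite('pics/s7c.png',cv2.resize(q[80:240,210:350],None,fx=4,fy=3.7))
w=load('w7');r=q2r(o['tcp_rot'])
print('pred tip',proj(w,o['tcp_pos']+r.apply([0,0,.1795])),'hole',proj(w,HOLE),'side tip',proj(load('s7'),o['tcp_pos']+r.apply([0,0,.1795])),proj(load('s7'),HOLE))
```

```text
[0.44877665 0.15937986 0.32772229] [-1.   0.5 -3.3]
tip in rack axes mm [8.700e-01 1.000e-02 1.958e+01]
turn to align (tool) [-0.0005 -0.0013 -0.001 ] shift (cm, tool, tip->hole) [-0.09  0.    1.96]
pred tip [316.75368171 173.48105913] hole [316.83859293 169.61604008] side tip [267.8776516  159.26989971] [270.97817232 163.78099493]
```

View pics/w7c.png

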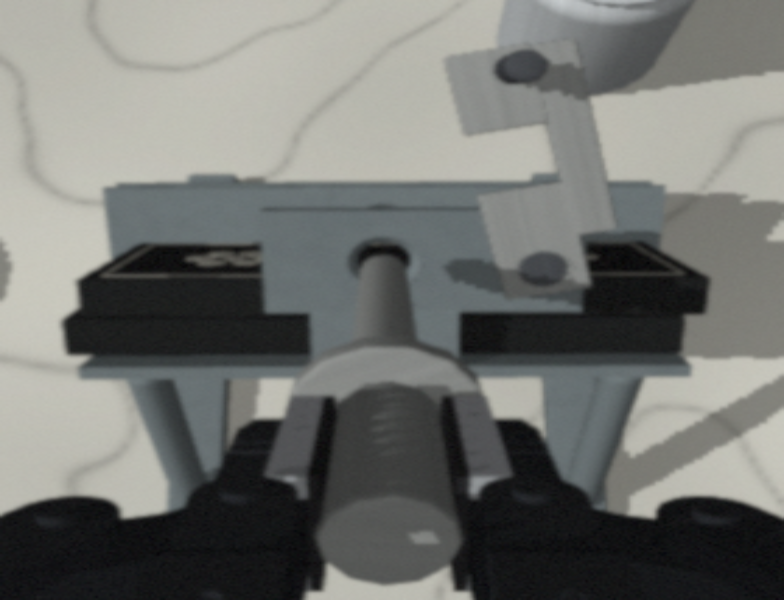

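View pics/s7c.png

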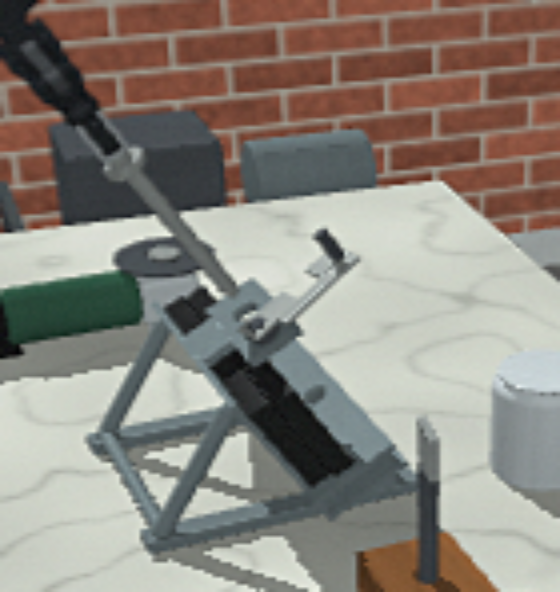

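The hole outline is centred at about crop (385,260), and the bar tip's sides centre at 386. They are aligned to within about 0.5 mm sideways, so I'll descend slowly.

Request:
{"method": "carry_out", "body": {"moves": [[[-0.09,-0.03,0.5,0,0,0],[0,0,0.7,0,0,0],[0,0,0.6,0,0,0],[0,0,0.5,0,0,0],[0,0,0,0,0,0],[0,0,0,0,0,0]]]}}

```text
clock: 11.3
tcp_pos: [0.4591, 0.1602, 0.3065]
tcp_rot: [-0.009, 0.965, 0.035, 0.259]
force: [-0.1, 0.1, -2.8]
gripper_width: 0.0159
```

Run:
```python
from h import *
from cell import *
o=get_obs();print(o['tcp_pos'],o['force'].round(1),RR.inv().apply(o['force']).round(1),o['ft_torque'].round(2));rel(o)
snap('wrist','w8')
p=load('w8')['p']
cv2.imwrite('pics/w8c.png',cv2.resize(p[110:240,240:400],None,fx=4.5,fy=4.5))
```

```text
[0.45911946 0.16024365 0.3065231 ] [-0.1  0.1 -2.8] [-1.4  0.1 -2.4] [-0.13  2.13 -0.  ]
tip in rack axes mm [-0.86  0.02 -3.97]
turn to align (tool) [ 0.0001 -0.0007 -0.0001] shift (cm, tool, tip->hole) [ 0.09  0.   -0.4 ]
```

View pics/w8c.png

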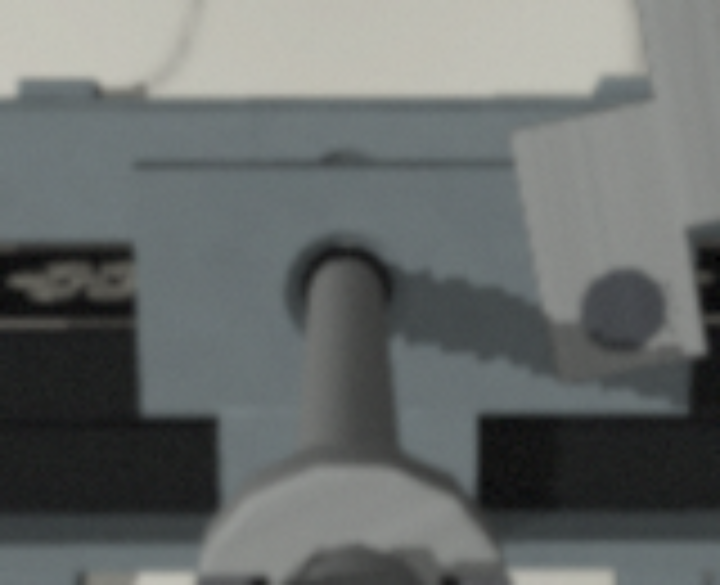

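The tip is in the hole with no contact force, since the reading is just the bar's weight. I'll continue down.

Request:
{"method": "carry_out", "body": {"moves": [[[0.05,0,0.5,0,0,0],[0,0,0.8,0,0,0],[0,0,0.8,0,0,0],[0,0,0.8,0,0,0],[0,0,0.6,0,0,0],[0,0,0,0,0,0],[0,0,0,0,0,0]]]}}

```text
clock: 12.22
tcp_pos: [0.477, 0.1616, 0.2765]
tcp_rot: [-0.01, 0.965, 0.035, 0.259]
force: [-0.3, -0.7, -3.2]
gripper_width: 0.0159
```

```bash
cat > st.py <<'E'
from h import *
from cell import *
o=get_obs();print(o['force'].round(1),RR.inv().apply(o['force']).round(1),o['ft_torque'].round(2),o['gripper_width'].round(4));rel(o)
E
python3 st.py
```

```text
Traceback (most recent call last):
  File "st.py", line 3, in <module>
    o=get_obs();print(o['force'].round(1),RR.inv().apply(o['force']).round(1),o['ft_torque'].round(2),o['gripper_width'].round(4));rel(o)
                                                                                                      ^^^^^^^^^^^^^^^^^^^^^^^^
AttributeError: 'float' object has no attribute 'round'
```

```bash
sed -i "s/o\['gripper_width'\].round(4)/o['gripper_width']/" st.py; python3 st.py
```

```text
[-0.3 -0.7 -3.2] [-2.  -0.7 -2.6] [-0.18  2.15  0.01] 0.015870112750226237
tip in rack axes mm [ -0.28   0.06 -38.91]
turn to align (tool) [-0.     -0.0008 -0.0001] shift (cm, tool, tip->hole) [ 0.03  0.01 -3.89]
```

Request:
{"method": "carry_out", "body": {"moves": [[[0,0,0.6,0,0,0],[0,0,1,0,0,0],[0,0,1,0,0,0],[0,0,1,0,0,0],[0,0,0.9,0,0,0],[0,0,0.6,0,0,0],[0,0,0,0,0,0],[0,0,0,0,0,0]]]}}

```text
clock: 13.22
tcp_pos: [0.5025, 0.1635, 0.2325]
tcp_rot: [-0.01, 0.965, 0.035, 0.259]
force: [-0.3, 0.5, -3.6]
gripper_width: 0.0161
```

```bash
python3 st.py
python3 - <<'E'
from h import *
snap('wrist','w9')
p=load('w9')['p']
cv2.imwrite('pics/w9c.png',cv2.resize(p[60:260,200:440],None,fx=3.2,fy=3))
E
```

```text
[-0.3  0.5 -3.6] [-2.   0.5 -3. ] [-0.11  2.16  0.02] 0.016104628465170814
tip in rack axes mm [ -0.17   0.15 -89.82]
turn to align (tool) [-0.0002 -0.0009 -0.0001] shift (cm, tool, tip->hole) [ 0.03  0.01 -8.98]
```

View pics/w9c.png

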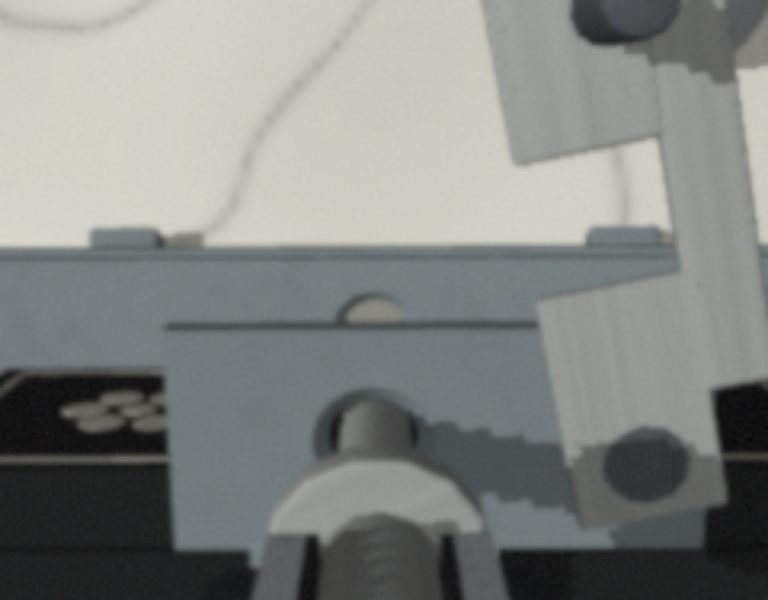

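Request:
{"method": "carry_out", "body": {"moves": [[[0,-0.05,0.5,0,0,0],[0,0,0.5,0,0,0],[0,0,0.4,0,0,0],[0,0,0.4,0,0,0],[0,0,0.3,0,0,0],[0,0,0.3,0,0,0],[0,0,0,0,0,0]]]}}

```text
clock: 14.15
tcp_pos: [0.5143, 0.1646, 0.2111]
tcp_rot: [-0.009, 0.965, 0.035, 0.259]
force: [-0.5, 0.8, -3.4]
gripper_width: 0.0158
```

```bash
python3 st.py
```

```text
[-0.5  0.8 -3.4] [-2.1  0.8 -2.7] [-0.13  2.17  0.02] 0.01575988837367865
tip in rack axes mm [  -0.76    0.29 -114.31]
turn to align (tool) [ 0.0004 -0.     -0.0001] shift (cm, tool, tip->hole) [  0.08   0.03 -11.43]
```

Request:
{"method": "carry_out", "body": {"moves": [[[0.05,0,0.4,0,0,0],[0,0,0.4,0,0,0],[0,0,0.4,0,0,0],[0,0,0.4,0,0,0],[0,0,0.4,0,0,0],[0,0,0.3,0,0,0],[0,0,0,0,0,0]]]}}

```text
clock: 15.02
tcp_pos: [0.5262, 0.1655, 0.1914]
tcp_rot: [-0.009, 0.965, 0.035, 0.259]
force: [0.3, 0.3, -3.0]
gripper_width: 0.0158
```

```bash
python3 st.py;python3 - <<'E'
from h import *
snap('wrist','w10')
p=load('w10')['p']
cv2.imwrite('pics/w10c.png',cv2.resize(p[60:300,200:440],None,fx=3.2,fy=2.5))
E
```

```text
[ 0.3  0.3 -3. ] [-1.2  0.3 -2.8] [-0.16  2.2  -0.02] 0.01580733204539705
tip in rack axes mm [  -0.29    0.26 -137.34]
turn to align (tool) [ 0.0005  0.     -0.0001] shift (cm, tool, tip->hole) [  0.03   0.03 -13.73]
```

View pics/w10c.png

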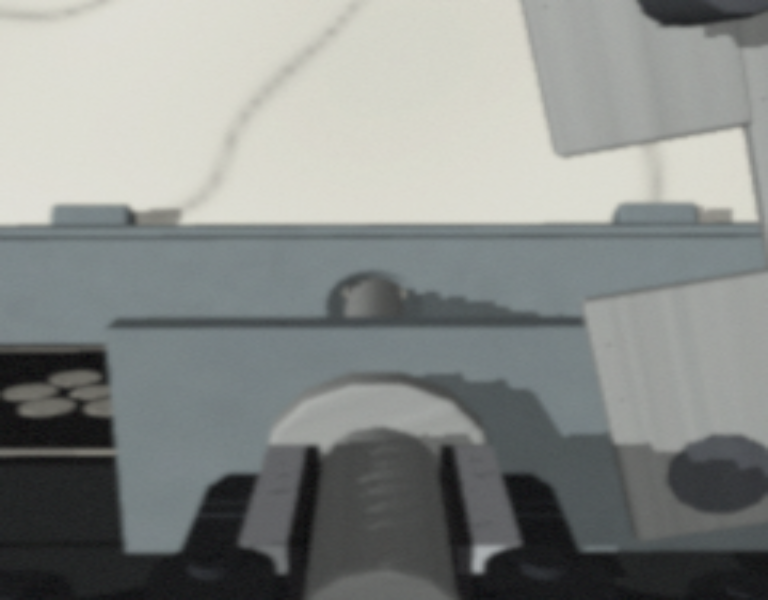

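The shaft is in the foot hole, with about 5 mm to go. I'll creep down to contact.

Request:
{"method": "carry_out", "body": {"moves": [[[0,0,0.15,0,0,0],[0,0,0.1,0,0,0],[0,0,0.1,0,0,0],[0,0,0.05,0,0,0],[0,0,0,0,0,0]]]}}

```text
clock: 15.7
tcp_pos: [0.5282, 0.1658, 0.1882]
tcp_rot: [-0.009, 0.965, 0.035, 0.259]
force: [0.3, 0.1, -4.0]
gripper_width: 0.0157
```

Request:
{"method": "carry_out", "body": {"moves": [[[0,0,0.05,0,0,0],[0,0,0.05,0,0,0],[0,0,0,0,0,0]]]}}

```text
clock: 16.08
tcp_pos: [0.5286, 0.1658, 0.1879]
tcp_rot: [-0.01, 0.965, 0.035, 0.259]
force: [-6.0, -0.2, 1.2]
gripper_width: 0.0157
```

```bash
python3 st.py
```

```text
[-6.  -0.2  1.2] [-4.6  0.3  4. ] [-0.22  3.21  0.  ] 0.015680629801317375
tip in rack axes mm [   0.3     0.55 -141.58]
turn to align (tool) [-0.0002 -0.0011 -0.0003] shift (cm, tool, tip->hole) [-1.000e-02  5.000e-02 -1.416e+01]
```

Contact comes at 141.6 mm (142 expected), with the axial force up by about 7 N. I'll press slightly more, then check.

Request:
{"method": "carry_out", "body": {"moves": [[[0,0,0.06,0,0,0],[0,0,0,0,0,0]]]}}

```text
clock: 16.32
tcp_pos: [0.5288, 0.1659, 0.1879]
tcp_rot: [-0.01, 0.965, 0.035, 0.259]
force: [-12.8, -0.1, 7.1]
gripper_width: 0.0159
```

```bash
python3 st.py;python3 - <<'E'
from h import *
snap('wrist','w11');snap('side','s11')
p=load('w11')['p']
cv2.imwrite('pics/w11c.png',cv2.resize(p[60:300,200:440],None,fx=3.2,fy=2.5))
q=load('s11')['p']
cv2.imwrite('pics/s11c.png',cv2.resize(q[80:240,210:350],None,fx=5,fy=3.7,interpolation=cv2.INTER_CUBIC))
E
```

```text
[-12.8  -0.1   7.1] [-7.5  0.9 12.6] [-0.25  4.5   0.02] 0.015931272553039843
tip in rack axes mm [   0.52    0.64 -141.64]
turn to align (tool) [-0.0005 -0.0017 -0.0004] shift (cm, tool, tip->hole) [ -0.03   0.06 -14.16]
```

View pics/w11c.png

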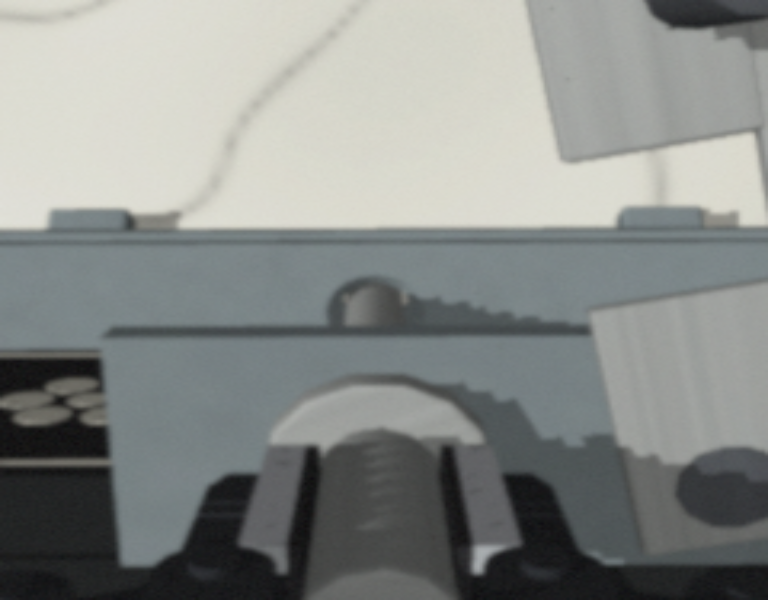

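View pics/s11c.png

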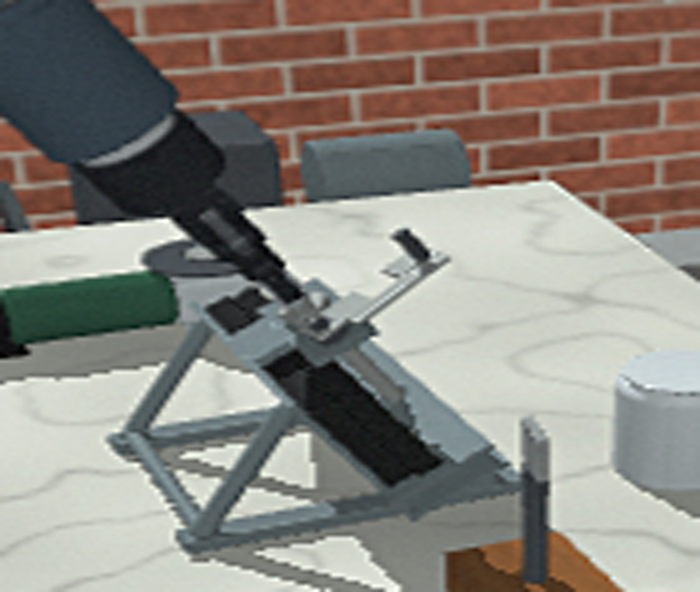

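The bar is seated: the depth stalls at 141.6 mm while the force rises, and the collar is on the arm. I'll release it and back out along the axis.

Request:
{"method": "carry_out", "body": {"moves": [[[0,0,0,0,0,0],[0,0,0,0,0,0],[0,0,0,0,0,0],[0,0,0,0,0,0],[0,0,0,0,0,0]]], "fingers": -0.2}}

```text
clock: 17.05
tcp_pos: [0.5291, 0.1659, 0.1869]
tcp_rot: [-0.009, 0.965, 0.035, 0.259]
force: [-0.4, 1.1, 0.7]
gripper_width: 0.0513
```

Request:
{"method": "carry_out", "body": {"moves": [[[0,0,-0.5,0,0,0],[0,0,-1,0,0,0],[0,0,-2,0,0,0],[0,0,-2.5,0,0,0],[0,0,-2,0,0,0],[0,0,0,0,0,0],[0,0,0,0,0,0]]]}}

```text
clock: 17.92
tcp_pos: [0.4889, 0.1629, 0.2557]
tcp_rot: [-0.01, 0.965, 0.035, 0.259]
force: [-0.6, -0.1, 0.3]
gripper_width: 0.0515
```

Run:
```python
from h import *
from cell import *
o=get_obs();print(o['force'].round(1),o['gripper_width'])
print('tcp rack mm',(RR.inv().apply(o['tcp_pos']-HOLE)*1e3).round(1), 'tab top rack',(RR.inv().apply(np.array([.6018,.1333,.2335])-HOLE)*1e3).round(1))
snap('wrist','w12')
p=load('w12')['p'];cv2.imwrite('pics/w12v.png',p)
```

```text
[-0.6 -0.1  0.3] 0.051450768014408316
tcp rack mm [ -0.5   0.5 116.6] tab top rack [ 84.  -37.3  42.1]
```

View pics/w12v.png

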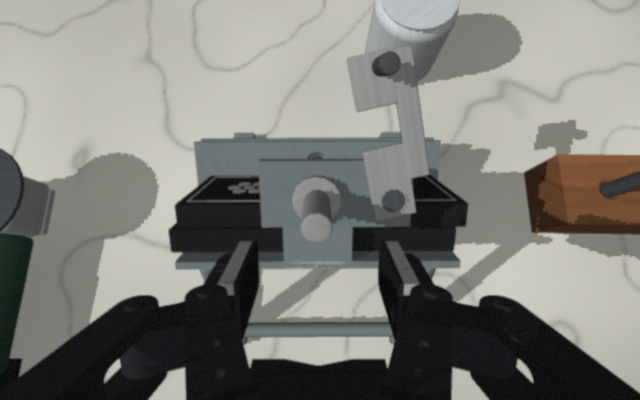

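The bar stands seated with the collar flush on the arm. The tab is at rack (84,-37,42) mm, which is 85 mm from the pivot (84 given), so the keeper is open about 1.35 rad. I'll close the fingers and move to the -y side of the tab.

Request:
{"method": "carry_out", "body": {"moves": [[[1,1,0,0,0,0],[2,1.5,0,0,0,0],[2.5,2,0,0,0,0],[2,1.5,0,0,0,0],[1,0.9,0,0,0,0],[0,0,1.5,0,0,0],[0,0,2.5,0,0,0],[0,0,2,0,0,0],[0,0,1.1,0,0,0],[0,0,0,0,0,0],[0,0,0,0,0,0]]], "fingers": 1, "force": 40}}

```text
clock: 19.35
tcp_pos: [0.603, 0.1023, 0.2377]
tcp_rot: [-0.01, 0.965, 0.035, 0.259]
force: [-0.1, 0.5, -0.5]
gripper_width: -0.0
```

```bash
cat > st2.py <<'E'
from h import *
from cell import *
import sys
o=get_obs();print('F rack',RR.inv().apply(o['force']).round(1),o['gripper_width'])
print('tcp rack mm',(RR.inv().apply(o['tcp_pos']-HOLE)*1e3).round(1))
if len(sys.argv)>1: snap('wrist',sys.argv[1])
E
python3 st2.py w13
```

```text
F rack [-0.3  0.5 -0.4] -1.825592448829846e-05
tcp rack mm [ 85.2 -68.3  46.3]
```

View pics/w13.png

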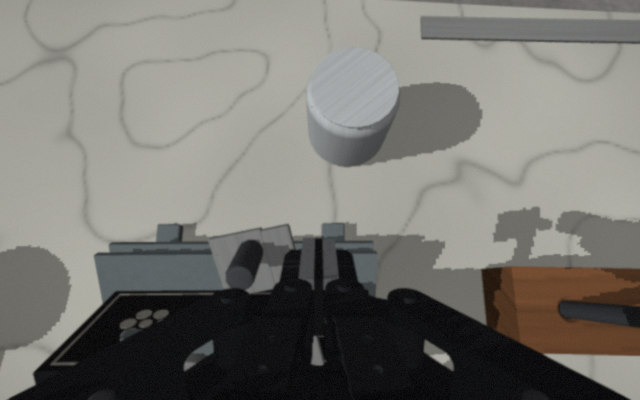

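The tab (245,262) is left of the closed fingertips (320,245). Phase A is to push it towards +y along its arc.

Request:
{"method": "carry_out", "body": {"moves": [[[0,-0.5,0,0,0,0],[0,-0.5,0,0,0,0],[-0.2,-0.6,0,0,0,0],[-0.3,-0.6,0,0,0,0],[-0.3,-0.8,0,0,0,0],[-0.35,-0.8,0,0,0,0],[-0.35,-0.5,0,0,0,0],[-0.35,-0.5,0,0,0,0],[-0.4,-0.5,0,0,0,0],[-0.4,-0.5,0,0,0,0],[0,0,0,0,0,0]]]}}

```text
clock: 20.78
tcp_pos: [0.5755, 0.1585, 0.2236]
tcp_rot: [-0.009, 0.965, 0.036, 0.259]
force: [-0.1, -0.2, 0.3]
gripper_width: 0.0002
```

```bash
python3 st2.py w14
```

```text
F rack [ 0.1 -0.2  0.3] 0.0002117057252462602
tcp rack mm [ 57.9 -10.2  45.8]
```

View pics/w14.png

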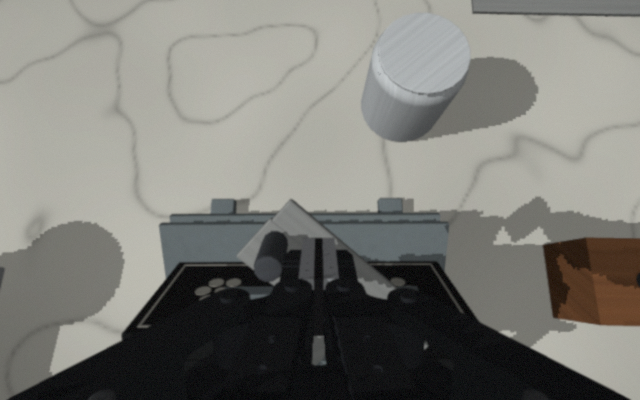

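The keeper swung, and the tab (270,250) is now at about 0.7 rad. I'll go round to its +x side and push towards -x.

Request:
{"method": "carry_out", "body": {"moves": [[[0,0.6,0,0,0,0],[1,0,0,0,0,0],[1.5,0,0,0,0,0],[1,0,0,0,0,0],[0,-1,0,0,0,0],[0,-1.5,0,0,0,0],[0,-0.9,0,0,0,0],[0,0,0,0,0,0],[0,0,0,0,0,0]]]}}

```text
clock: 21.95
tcp_pos: [0.6038, 0.1885, 0.2413]
tcp_rot: [-0.009, 0.965, 0.036, 0.259]
force: [0.1, -0.2, -0.1]
gripper_width: 0.0001
```

```bash
python3 st2.py w15
```

```text
F rack [ 0.  -0.2 -0.2] 7.309849411597844e-05
tcp rack mm [93.1 17.6 45.9]
```

View pics/w15.png

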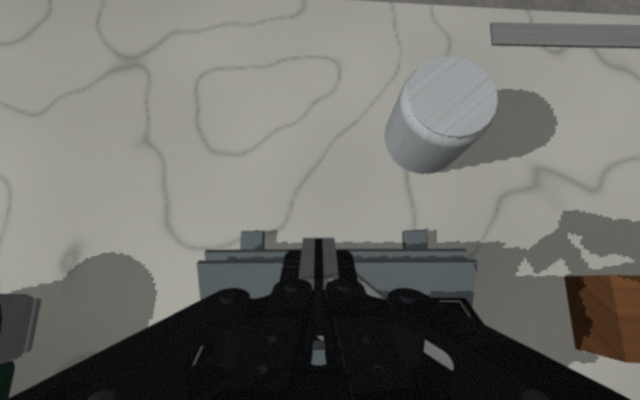

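Request:
{"method": "carry_out", "body": {"moves": [[[-0.7,-0.1,0,0,0,0],[-0.7,-0.2,0,0,0,0],[-0.7,-0.2,0,0,0,0],[-0.7,-0.2,0,0,0,0],[-0.7,-0.3,0,0,0,0],[-0.7,-0.3,0,0,0,0],[-0.6,-0.2,0,0,0,0],[-0.6,-0.2,0,0,0,0],[-0.5,-0.2,0,0,0,0],[0,0,0,0,0,0]]]}}

```text
clock: 23.25
tcp_pos: [0.5536, 0.21, 0.2153]
tcp_rot: [-0.015, 0.964, 0.038, 0.263]
force: [5.0, 15.3, -1.5]
gripper_width: -0.0002
```

```bash
python3 st2.py
```

```text
F rack [ 4.5 14.9 -4.4] -0.00016358272374227987
tcp rack mm [38.2 42.7 47.6]
```

Something pushes the tool towards +y with 15 N. I'll look before moving on.

Run:
```python
from h import *
snap('wrist','w16');snap('side','s16');snap('top','t16')
q=load('s16')['p'];t=load('t16')['p']
a=cv2.resize(q[110:230,220:330],None,fx=4.5,fy=4.5,interpolation=cv2.INTER_CUBIC)
cv2.imwrite('pics/s16c.png',a)
```

```text
(no output)
```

View pics/w16.png

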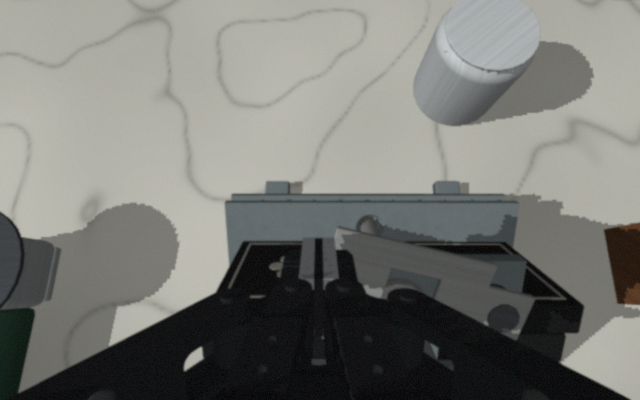

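View pics/s16c.png

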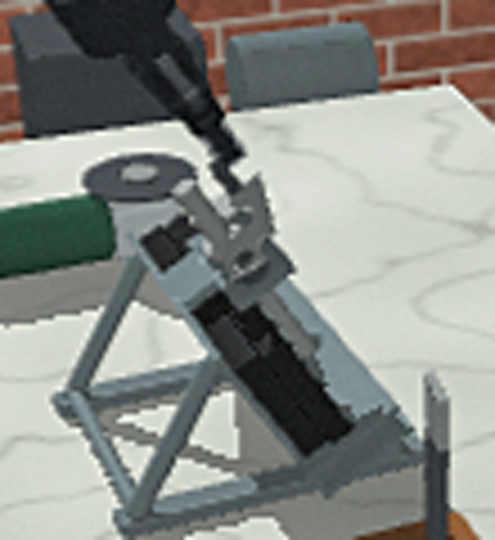

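The fingertip bundle is narrower than I assumed (about ±8 mm, not ±14.5). The tab therefore slid to the fingers' -y side and wedged radially, with the keeper at about 0.45 rad. I'll back off and come in again centred on the tab.

Request:
{"method": "carry_out", "body": {"moves": [[[0.1,-0.7,0,0,0,0],[0.5,-0.7,0,0,0,0],[1.5,0,0,0,0,0],[1.5,0,0,0,0,0],[1.5,0,0,0,0,0],[1,0,0,0,0,0],[0.5,0.5,0,0,0,0],[0,0,0,0,0,0],[0,0,0,0,0,0]]]}}

```text
clock: 24.52
tcp_pos: [0.6076, 0.2164, 0.2446]
tcp_rot: [-0.009, 0.965, 0.035, 0.259]
force: [0.4, -0.7, -0.2]
gripper_width: 0.0001
```

```bash
python3 st2.py w17
```

```text
F rack [ 0.2 -0.8 -0.4] 5.4614331298056096e-05
tcp rack mm [99.9 45.2 45.8]
```

View pics/w17.png

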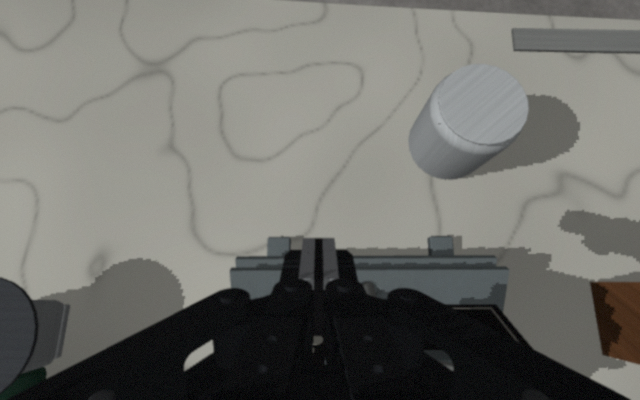

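Run:
```python
from h import *
snap('side','s17')
s=load('s17');q=s['p']
cv2.imwrite('pics/s17c.png',cv2.resize(q[125:205,230:320],None,fx=7,fy=7,interpolation=cv2.INTER_CUBIC))
for th in (.3,.4,.5,.6,.7):
    c,sn=np.cos(th),np.sin(th)
    for z in (.014,.042):
        print(th,z,((proj(s,HOLE+RR.apply([.006*c+.084*sn,-.05+.084*c-.006*sn,z]))-[230,125])*7).round(0))
print('pivot',((proj(s,HOLE+RR.apply([0,-.05,.014]))-[230,125])*7).round(0),'handle top',((proj(s,HOLE+RR.apply([0,0,.058]))-[230,125])*7).round(0))
```

```text
0.3 0.014 [304. 185.]
0.3 0.042 [271. 140.]
0.4 0.014 [320. 177.]
0.4 0.042 [287. 133.]
0.5 0.014 [336. 171.]
0.5 0.042 [303. 126.]
0.6 0.014 [351. 166.]
0.6 0.042 [319. 121.]
0.7 0.014 [366. 162.]
0.7 0.042 [334. 116.]
pivot [307. 295.] handle top [217. 180.]
```

View pics/s17c.png

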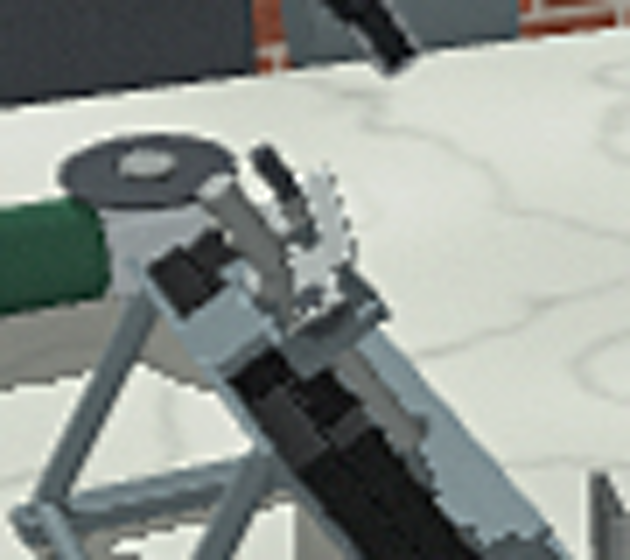

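From the side view the keeper is already at about 0.22 rad (tab top at crop (263,155)), with the tab near rack (24,31). I'll come in at y≈36 and push towards -x.

Request:
{"method": "carry_out", "body": {"moves": [[[-0.5,0.4,0,0,0,0],[-1.2,0.5,0,0,0,0],[-1.3,0.1,0,0,0,0],[-1.3,0,0,0,0,0],[-0.9,0,0,0,0,0],[-0.5,0,0,0,0,0],[-0.4,0,0,0,0,0],[0,0,0,0,0,0]]]}}

```text
clock: 25.62
tcp_pos: [0.556, 0.203, 0.2144]
tcp_rot: [-0.01, 0.965, 0.035, 0.259]
force: [-0.5, -0.1, -0.1]
gripper_width: 0.0002
```

```bash
python3 st2.py
```

```text
F rack [-0.5 -0.1  0.2] 0.000177050866871789
tcp rack mm [39.4 35.6 45.9]
```

Request:
{"method": "carry_out", "body": {"moves": [[[-0.3,0,0,0,0,0],[-0.3,0,0,0,0,0],[-0.3,0,0,0,0,0],[-0.3,0,0,0,0,0],[-0.2,0,0,0,0,0],[0,0,0,0,0,0]]]}}

```text
clock: 26.38
tcp_pos: [0.5437, 0.2019, 0.2072]
tcp_rot: [-0.009, 0.965, 0.035, 0.259]
force: [-0.3, -0.1, 0.1]
gripper_width: -0.0001
```

```bash
python3 st2.py w18
python3 - <<'E'
from h import *
snap('side','s18')
s=load('s18');q=s['p']
cv2.imwrite('pics/s18c.png',cv2.resize(q[125:205,230:320],None,fx=7,fy=7,interpolation=cv2.INTER_CUBIC))
E
```

```text
F rack [-0.2 -0.1  0.2] -0.0001419660943658698
tcp rack mm [25.1 35.3 45.8]
```

View pics/s18c.png

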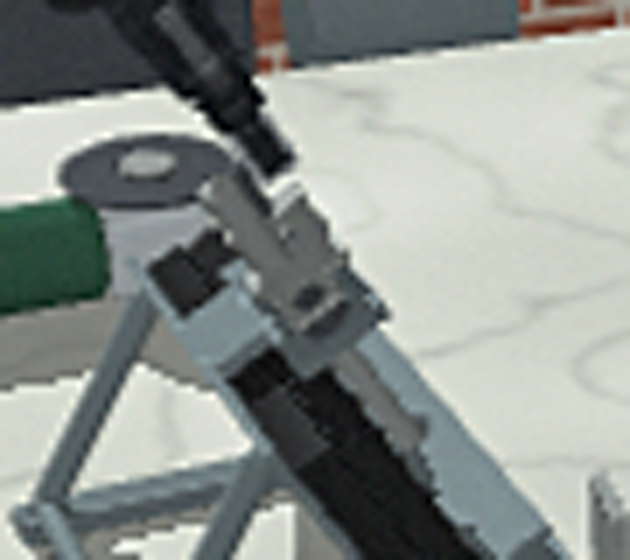

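Request:
{"method": "carry_out", "body": {"moves": [[[-0.1,0,0,0,0,0],[-0.1,0,0,0,0,0],[0,0,0,0,0,0]]]}}

```text
clock: 26.85
tcp_pos: [0.5422, 0.2019, 0.2064]
tcp_rot: [-0.009, 0.965, 0.035, 0.259]
force: [0.1, 0.3, 0.7]
gripper_width: -0.0002
```

Request:
{"method": "carry_out", "body": {"moves": [[[-0.1,0,0,0,0,0],[-0.1,0,0,0,0,0],[0,0,0,0,0,0]]]}}

```text
clock: 27.22
tcp_pos: [0.5411, 0.202, 0.206]
tcp_rot: [-0.01, 0.965, 0.035, 0.259]
force: [5.7, -1.0, -0.3]
gripper_width: 0.0003
```

```bash
python3 st2.py
```

```text
F rack [ 4.7 -1.4 -3. ] 0.000272517803602327
tcp rack mm [22.2 35.7 46.1]
```

Request:
{"method": "carry_out", "body": {"moves": [[[-0.1,0,0,0,0,0],[-0.1,0,0,0,0,0],[0,0,0,0,0,0]]]}}

```text
clock: 27.6
tcp_pos: [0.5406, 0.2022, 0.2062]
tcp_rot: [-0.01, 0.965, 0.036, 0.261]
force: [14.7, -3.2, -1.4]
gripper_width: 0.0
```

```bash
python3 st2.py
```

```text
F rack [11.8 -4.2 -8.4] 2.9022045820968436e-05
tcp rack mm [21.9 35.9 46.5]
```

There's a firm stop at x≈22 mm (expected about 23). I'll back off, rise along the axis and look.

Request:
{"method": "carry_out", "body": {"moves": [[[0.5,0,0,0,0,0],[1.5,0,0,0,0,0],[1.5,0,0,0,0,0],[0,0,-2,0,0,0],[0,0,-3,0,0,0],[-1,0,-4,0,0,0],[-3,1,-4,0,0,0],[-4,2,-1,0,0,0],[-4,1,0,0,0,0],[-2,0,0,0,0,0],[0,0,0,0,0,0],[0,0,0,0,0,0]]]}}

```text
clock: 29.1
tcp_pos: [0.3816, 0.1505, 0.2736]
tcp_rot: [-0.01, 0.965, 0.036, 0.259]
force: [-0.7, 0.4, 0.4]
gripper_width: -0.0004
```

```bash
python3 st2.py w19
python3 - <<'E'
from h import *
snap('side','s19')
s=load('s19');q=s['p']
cv2.imwrite('pics/s19c.png',cv2.resize(q[125:205,230:320],None,fx=7,fy=7,interpolation=cv2.INTER_CUBIC))
E
```

```text
F rack [-0.4  0.5  0.7] -0.0004098567261719921
tcp rack mm [-85.   -4.  186.1]
```

View pics/w19.png

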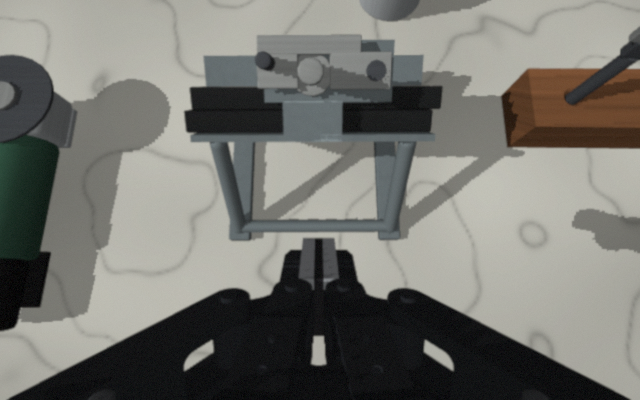

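View pics/s19c.png

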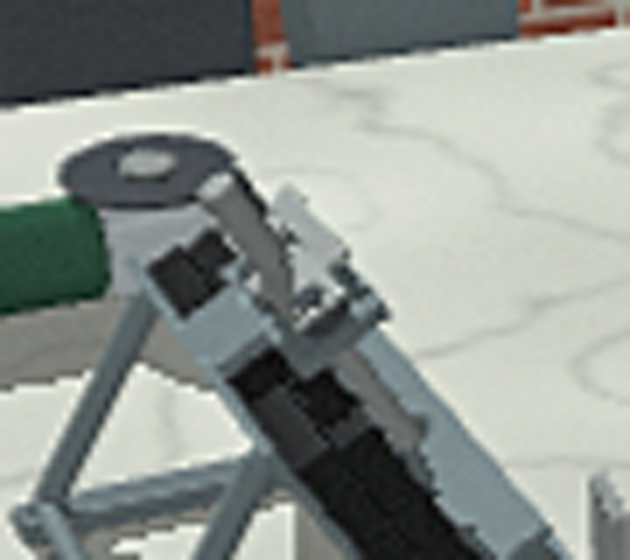

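Run:
```python
from h import *
w=load('w19');p=w['p']
cv2.imwrite('pics/w19c.png',cv2.resize(p[20:130,230:420],None,fx=4,fy=4,interpolation=cv2.INTER_CUBIC))
for n,q in dict(tabtop=[.006,.034,.042],tabbot=[.006,.034,.014],pivot=[0,-.05,.014],handletop=[0,0,.058],tab01=[.006+.0084,.034-.0006,.042]).items():
    print(n,((proj(w,HOLE+RR.apply(q))-[230,20])*4).round(0))
```

```text
tabtop [129. 151.]
tabbot [150. 164.]
pivot [584. 196.]
handletop [322. 182.]
tab01 [130.  99.]
```

View pics/w19c.png

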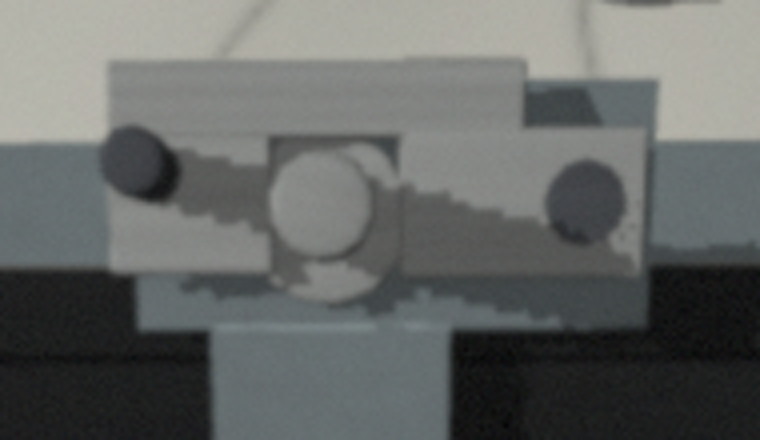

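Run:
```python
from h import *
w=load('w19')
for n,(x,y) in dict(handle=(320,200),tab=(131,152),keeperflat=(300,95),keeper2=(180,240)).items():
    u,v=x/4+230,y/4+20;P=pt(w,u,v,np.median(w['d'][int(v)-1:int(v)+2,int(u)-1:int(u)+2]));print(n,(RR.inv().apply(P-HOLE)*1e3).round(1))
from cell import *
o=get_obs();print(o['clock'],o['force'].round(1))
```

```text
handle [-2.8  0.3 58.1]
tab [ 5.9 33.6 42.2]
keeperflat [18.2  4.9 14.5]
keeper2 [-8.  28.8 13.8]
29.2 [-0.  -0.4 -0.2]
```

The handle top is at 58.1 mm (58 means seated) and the tab is at (5.9, 33.6, 42.2) mm (fully shut is 6, 34, 42). The robot is clear, so I'm handing in.

```bash
python3 -c "
from cell import *
print(job_done())"
```

```text
the job is handed in; nothing more can be done
None
```

I took the bar from the block and lowered it, gripped the whole way, through the arm hole and both foot-channel holes until its collar sat on the arm. Then I released it, swung the keeper shut with the closed fingers, and handed the job in at about 29 s with the robot clear of everything.

**Last checks:**
- **Bar:** the handle top is 58.1 mm above the arm, where seated is 58. While lowering, it stopped at 141.6 mm (142 expected) as the force rose.
- **Keeper:** the tab is at (5.9, 33.6, 42.2) mm in the rack axes, where fully shut is (6, 34, 42). It met a firm stop.
- **Third hole:** I did not see the tip come out below the lower flange; that it went through follows from the depth reached.
- **Other tools:** I moved nothing near them. The last wrist picture shows parts of the grinder, tin and chisel, and I did not measure any of them or look at the mallet again.

**What did not go to plan:**
- **Keeper push:** my first push from the +x side missed. I had taken the closed fingertips to be wider than they are, so the tab wedged beside them and the force read about 15 N. I backed off and pushed again cleanly.
- **Bar lean:** the handle leans about 3 mm towards the robot at its top, within the play of the holes.

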